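# Stack the porcelain mixing dishes on their stand

## Task

Put the porcelain paint-mixing set away on its round wooden stand: from the bottom up, the widest dish, then the tall dish, then the small dish, and on top the lid with the knob. Each piece must stand upright with its foot fully home in the recess of the piece below. Leave the paint pot, the eraser and the bear charm where they are.

Things in the scene. Friction and masses are not known exactly. Their poses are not given: they have to be found in the camera images.
- stand: Round turned wooden stand, fixed to the table, 96 mm across and 14 mm high, with a round recess 66 mm across in its top; the recess floor is 8 mm above the table, 6 mm below the rim. Origin: centre of the underside; z up. Its place changes.
- wide_dish: Widest of three loose round white porcelain dishes: 66 mm across, 30 mm high, 105 to 210 g. Foot 9 mm high, tapering from 56 mm across at its top to 48 mm at the bottom; straight-sided above, up to the rim. In the top a flat well 57 mm across, 8 mm deep (floor 22 mm above the underside). Home when the foot stands flat on the floor of the stand's recess. Origin: centre of the underside; z up.
- tall_dish: Tallest of the three round white porcelain dishes: 56 mm across, 44 mm high, 105 to 210 g. Foot 9 mm high, tapering from 47 mm across at its top to 39 mm at the bottom; straight-sided above, up to the rim. In the top a flat well 47 mm across, 8 mm deep (floor 36 mm above the underside). Home when the foot stands flat on the floor of the wide dish's well. Origin: centre of the underside; z up.
- small_dish: Smallest of the three round white porcelain dishes: 46 mm across, 30 mm high, 63 to 126 g. Foot 9 mm high, tapering from 37 mm across at its top to 29 mm at the bottom; straight-sided above, up to the rim. In the top a flat well 37 mm across, 8 mm deep (floor 22 mm above the underside). Home when the foot stands flat on the floor of the tall dish's well. Origin: centre of the underside; z up.
- lid: Round white porcelain lid, 35 to 70 g, standing on its foot: foot 9 mm high, tapering from 27 mm across at its top to 20 mm at the bottom; disc 40 mm across from 9 to 15 mm height; upright round knob 18 mm across from 15 mm to the top at 34 mm, to grip it by. Home when the foot stands flat on the floor of the small dish's well. Origin: centre of the underside; z up.
- paint_pot: Bystander: small closed screw pot of paint with a cream lid, 36 mm across, 41 mm high, loose. Origin: centre of the underside.
- rubber: Bystander: small eraser in a blue card sleeve lying flat, 18 x 42 x 12 mm, loose. Origin: centre of the underside.
- bear: Bystander: small yellow bear charm sitting upright, 39 x 45 x 62 mm, loose. Origin: centre of the underside.
There are look-alikes about, which are no part of the job. What is shaped like the lid but black is not meant.

How it is judged:
At the end, for the whole second after the job is handed in: On the stand, from the bottom up: wide dish, tall dish, small dish, lid; each centred on the piece below within 10 mm, its foot within 3 mm of height of fully home in the recess below, upright within 0.1 rad and at rest (horizontal distance between wide_dish and stand below 0.01 m and z of wide_dish in the frame of stand between 0.005 and 0.011 m and angle between each of wide_dish, tall_dish, small_dish, lid's own z axis and vertical below 0.1 rad and linear speed of each of wide_dish, tall_dish, small_dish, lid below 0.02 m/s and horizontal distance between tall_dish and wide_dish below 0.01 m and z of tall_dish in the frame of wide_dish between 0.019 and 0.025 m and horizontal distance between small_dish and tall_dish below 0.01 m and z of small_dish in the frame of tall_dish between 0.033 and 0.039 m and horizontal distance between lid and small_dish below 0.01 m and z of lid in the frame of small_dish between 0.019 and 0.025 m); the robot touches nothing.
It fails at once if the paint pot is moved more than 30 mm from its place (distance of paint_pot from where it was at the start of the episode above 0.03 m).
It fails at once if the eraser is moved more than 30 mm from its place (distance of rubber from where it was at the start of the episode above 0.03 m).
It fails at once if the bear charm is moved more than 30 mm from its place (distance of bear from where it was at the start of the episode above 0.03 m).
It also fails if it takes over 99 s, if anything falls off the work surface, if the arm or the gripper's body presses on something with over 40 N, if the wrist force passes 120 N, or if a joint passes its speed limit or range.

## Robot

A 7-joint arm with a two-finger parallel gripper is mounted at the origin on the work surface; the furniture and walls round the work are solid. World frame = base frame: x ahead of the robot, y to its left, z up, the work surface at z = 0. Lengths are in m, angles in rad, forces in N, time in s.
With the tool pointing down it reaches from about 0.425 to 0.875 m from the base axis. Payload 4.7 kg.
Tool frame: the origin (TCP) lies midway between the tips of the shut fingers; the grasp point (between the pads) lies 19 mm behind it; z points along the fingers, x is the direction in which the jaws open and shut, and the axes are right-handed (so a half turn about z gives the same grasp; the last joint's range is limited). The gripper opens to 87 mm and grips with 3 to 60 N. Pads are 19 mm wide; open, the fingers measure 117 mm over their backs; the gripper's body (75 mm by 190 mm) begins 51 mm behind the grasp point.
Start: joints at [1.154, 0.321, -0.07, 1.45, 0.023, 1.371, -0.057], TCP at [0.271, -0.591, 0.223] pointing down, gripper open.
Joint ranges: [-2.86, 2.86], [-0.3, 2.09], [-1.38, 1.24], [0.06, 2.45], [-1.56, 4.7], [0.09, 2.05], [-2.69, 2.69]. Speed limits (rad/s): [2.57, 2.57, 3.14, 3.14, 3.14, 3.14, 3.14].

## Interface

Orientations are given as a rotation vector (axis times angle).
In Python, from bench import get_state, eyes, ticket gives the robot as it stands.
- The arm moves only by the tool carry_out, never from a script. Its argument "motion" is a list of rows, each a list of 2 entries, a list of its own where there are three numbers: the shift along the world's x, y, z in m, then the turn about the world's z in rad. A call has 1 to 20 rows; each row is the pose to reach, as a shift and turn from the pose commanded when the call began; what a row does not reach only later rows make up. A row lasts 1/10 s, in which the tool goes at most 50 mm and 8.59 degrees, less where a joint would pass 70% of its speed; a pose out of reach is approached as far as the arm can. A call with a gripper value outside its range is refused whole. "grip" is the gripper command: -1 is fully open, 1 is shut, values between are in proportion, set as the call begins (left out, the last holds). The fingers move at their own pace and stop on an object; "squeeze" is the grip in N (left out, the last holds). Time passes only in rows, so rows that repeat a pose let the fingers close. It gives the time, the measured TCP pose, the force and the opening at its end, in the units of the state.
- get_state(): the state, without advancing time (a new reading comes with each control period).
- eyes.get_image(name): name is "side" or "top" or "wrist"; returns a dict with "pixels" (384x512x3 uint8, blue, green, red), "mtx" (3x3 intrinsics, pixels), "extrinsics" (4x4, takes a point from camera to world coordinates). Camera axes: x right, y down, z forward; pixel columns grow to the right and rows downward; lengths in m; the calibration is good to about 2 mm. A picture is of the moment at which its call begins. There is no depth.
- ticket.close_job(): hands the job in, once; it reports no verdict.
The state is a dict: "time": time; "joint_positions": joint angles; "qd": joint speeds; "joint_torque": joint torques, N m; "position": TCP position; "tool_rot": TCP orientation; "ft_force": force on the tool from outside, world axes, zero at the start; "torque": the same for the moment, N m; "grip_width": opening from 0.0 (shut) to 1.0 (fully open).
Only numpy, scipy, OpenCV 4.12 (cv2) and the standard library are available. Lean on these libraries where they do the work, as an engineer would, in place of code of your own. Each camera call takes 0.05 s, during which the arm holds its last target. There are 200 camera calls.

## Working session

There is one attempt and no reset: what is moved stays moved. The work goes in short steps, Python scripts to look and compute and a tool call to move; the robot and the scene stay as the last step left them, time stands still between calls to the robot, and variables do not carry over. Pictures are saved under pics/ and viewed, about 12 in all and at most 16, crops included, and the job is handed in when it is done.

Besides the shell and the picture viewer there is one more tool, called in YAML: its name, and indented under it one key for each argument. carry_out: Moves the arm, as the interface text tells. Its arguments: {"type":"object","properties":{"motion":{"type":"array","items":{"type":"array"}},"grip":{"type":"number"},"squeeze":{"type":"number"}},"required":["motion"]}

```bash
mkdir -p pics
cat > h.py <<'E'
import numpy as np, cv2
from bench import get_state, eyes, ticket
def snap(n,f):
    d=eyes.get_image(n); im=np.ascontiguousarray(d["pixels"]); cv2.imwrite('pics/'+f+'.png',im)
    np.savez('pics/'+f+'.npz',im=im,K=d["mtx"],T=d["extrinsics"]); return im,np.array(d["mtx"]),np.array(d["extrinsics"])
def load(f):
    z=np.load('pics/'+f+'.npz'); return z['im'],z['K'],z['T']
def ray(K,T,u,v,z):
    d=T[:3,:3]@np.linalg.inv(K)@[u,v,1]; o=T[:3,3]; return o+d*(z-o[2])/d[2]
def proj(K,T,p):
    c=T[:3,:3].T@(np.array(p)-T[:3,3]); q=K@c; return q[:2]/q[2]
E
python3 - <<'E'
from h import *
a=[snap(n,n+'0') for n in('top','side','wrist')]
for i in a: print(i[1].tolist(),i[2].round(3).tolist())
cv2.imwrite('pics/top0b.png',cv2.resize(a[0][0],(800,600),interpolation=cv2.INTER_CUBIC))
cv2.imwrite('pics/side0b.png',cv2.resize(a[1][0],(800,600),interpolation=cv2.INTER_CUBIC))
print(get_state())
E
```

```text
[[354.44058660326067, 0.0, 258.48437513058803], [0.0, 354.44058660326067, 192.185559428014], [0.0, 0.0, 1.0]] [[0.027, -0.98, 0.199, 0.274], [-1.0, -0.027, -0.0, 0.026], [0.006, -0.199, -0.98, 1.031], [0.0, 0.0, 0.0, 1.0]]
[[349.39041494366006, 0.0, 252.6724843689157], [0.0, 349.39041494366006, 190.56098480335598], [0.0, 0.0, 1.0]] [[-0.973, -0.135, 0.187, 0.274], [-0.231, 0.55, -0.803, 0.854], [0.006, -0.824, -0.566, 0.628], [0.0, 0.0, 0.0, 1.0]]
[[306.83935090503354, 0.0, 256.08800763151106], [0.0, 306.83935090503354, 188.62948486840094], [0.0, 0.0, 1.0]] [[0.418, -0.869, -0.266, 0.344], [-0.908, -0.4, -0.121, -0.558], [-0.001, 0.292, -0.956, 0.384], [0.0, 0.0, 0.0, 1.0]]
{'time': 0.15, 'joint_positions': array([ 1.15409017,  0.32164604, -0.07006837,  1.45138281,  0.02258646,
        1.37082889, -0.05690669]), 'qd': array([ 0.00127492, -0.00303688, -0.00148108, -0.00417873,  0.00137261,
        0.00055376,  0.00188126]), 'joint_torque': array([ 2.48721108e-04, -4.91793895e+01, -4.04383969e-01, -3.12878036e+01,
       -6.39371993e-02,  4.04220808e-02,  1.26846380e-04]), 'position': array([ 0.27121768, -0.59024568,  0.221723  ]), 'tool_rot': array([-2.64430240e+00,  1.69489788e+00,  2.01989681e-03]), 'ft_force': array([-0.15743209, -0.21464006, -0.07931202]), 'torque': array([0.01532074, 0.04610026, 0.01484826]), 'grip_width': 1.0029499767509171}
```

View pics/top0b.png

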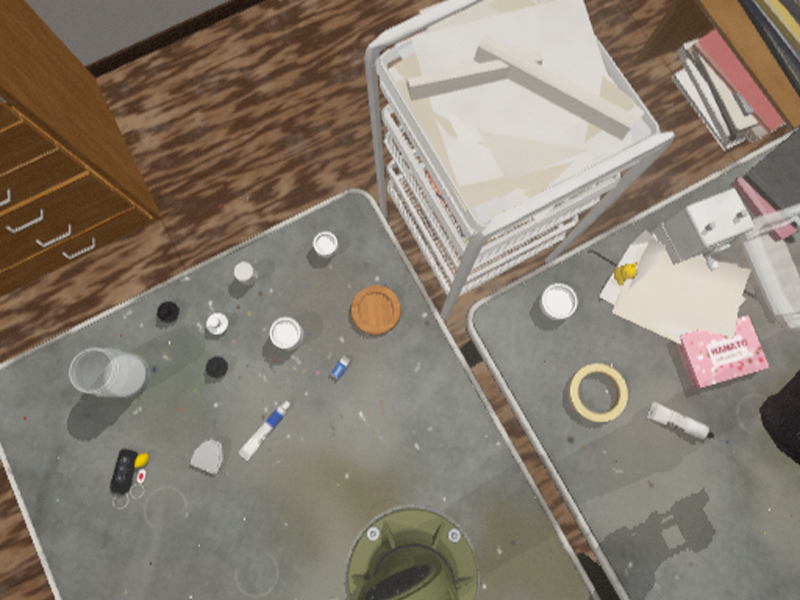

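View pics/side0b.png

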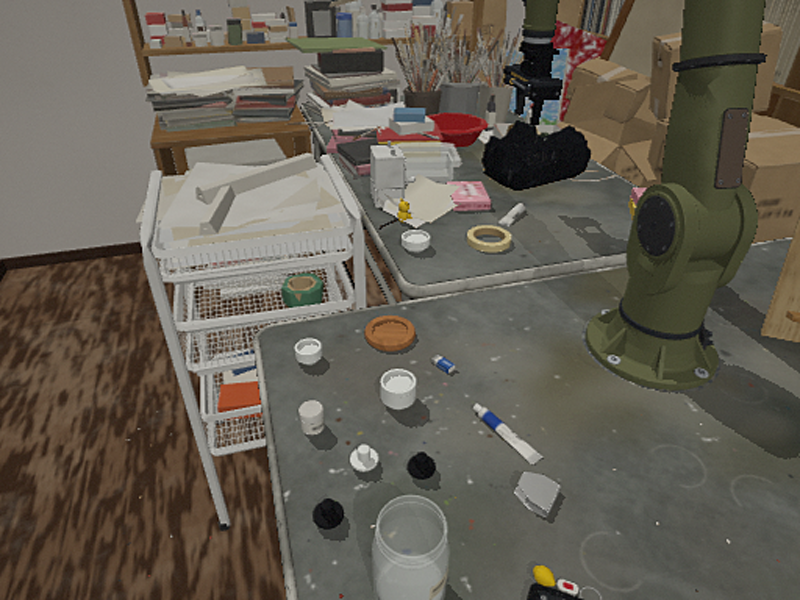

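Top view (800x600): stand (376,309), tall dish (285,333), small dish (325,244) and lid (217,323) are all on the near table. The wide dish (560,302) is on the other table, near the bear (626,271).

Could be confused:
- **Lid:** white knobbed piece (217,323) against the black look-alikes (168,312) and (217,367). The cream pot is at (243,272).
- **Dishes:** (285,333), (325,244) and (560,302), told apart by size and height.
- **Ring shape:** the tape ring (598,392) is not a dish.

I choose the pieces as listed above. Next I measure them and check with a crop.

```bash
cat > m.py <<'E'
from h import *
from scipy.optimize import least_squares
S=512/800
it,Kt,Tt=load('top0'); is_,Ks,Ts=load('side0')
def blob(im,u,v,wood=False,r=30,th=150):
    u,v=u*S,v*S
    hsv=cv2.cvtColor(im,cv2.COLOR_BGR2HSV)
    m=((hsv[...,2]>th)&(hsv[...,1]<60)) if not wood else ((hsv[...,1]>110)&(hsv[...,0]<20)&(hsv[...,2]>70))
    m=m.astype(np.uint8); k=np.zeros_like(m); cv2.circle(k,(int(u),int(v)),r,1,-1); m&=k
    n,l,st,c=cv2.connectedComponentsWithStats(m)
    i=min(range(1,n),key=lambda i:np.hypot(*(c[i]-[u,v]))-0.1*st[i,4])
    cs,_=cv2.findContours((l==i).astype(np.uint8),0,cv2.CHAIN_APPROX_NONE)
    return max(cs,key=cv2.contourArea)[:,0].astype(float)
# silhouettes: fit (x,y) of a solid of revolution by comparing the convex hull outline
prof={'stand':[(48,0),(48,14)],'wide':[(24,0),(28,9),(33,9),(33,30)],'tall':[(19.5,0),(23.5,9),(28,9),(28,44)],'small':[(14.5,0),(18.5,9),(23,9),(23,30)]}
def hull(K,T,n,x,y,z0=0):
    a=np.linspace(0,2*np.pi,60)
    P=np.array([proj(K,T,[x+r/1e3*np.cos(t),y+r/1e3*np.sin(t),z0+h/1e3]) for r,h in prof[n] for t in a],np.float32)
    return cv2.convexHull(P)
def cen(h): 
    h=np.asarray(h,np.float32).reshape(-1,1,2); M=cv2.moments(cv2.convexHull(h)); return np.array([M['m10'],M['m01']])/M['m00'],M['m00']
if __name__=='__main__':
    px={'stand':((376,309),(390,333)),'wide':((560,302),(415,240)),'tall':((285,333),(398,388)),'small':((325,244),(308,350))}
    for n,(a,b) in px.items():
        for K,T,im,p in((Kt,Tt,it,a),(Ks,Ts,is_,b)):
            c=blob(im,*p,wood=n=='stand',th=110); o,A=cen(c); g=ray(K,T,*o,.015)
            f=lambda q:cen(hull(K,T,n,*q))[0]-o-.5*0
            s=least_squares(f,g[:2],x_scale=.01,diff_step=1e-3); print(n,s.x.round(4),'area',A,cen(hull(K,T,n,*s.x))[1].round(0))
    for nm,p,z in(('knob',(217,317),.034),('pot',(243,268),.041),('blk1',(168,308),.034),('blk2',(217,362),.034),('rub',(341,367),.012),('bear',(626,271),.04),('jar',(95,370),.1),('tube',(265,430),.01),('tape',(598,392),.02),('tableedgeR',(470,310),0),('edgeL',(440,300),0)):
        print(nm,ray(Kt,Tt,p[0]*S,p[1]*S,z).round(3)[:2])
    print('edgeR side',ray(Ks,Ts,410*S,288*S,0).round(3),ray(Ks,Ts,362*S,205*S,0).round(3),'bear',ray(Ks,Ts,403*S,210*S,.03).round(3))
    o=np.array([290,150,415,430]); c=it[130:270,90:440]; a=cv2.resize(c,(800,320),interpolation=cv2.INTER_CUBIC)
    cv2.imwrite('pics/crop1.png',a)
E
python3 m.py
```

```text
Traceback (most recent call last):
  File "m.py", line 28, in <module>
    s=least_squares(f,g[:2],x_scale=.01,diff_step=1e-3); print(n,s.x.round(4),'area',A,cen(hull(K,T,n,*s.x))[1].round(0))
                                                                                       ^^^^^^^^^^^^^^^^^^^^^^^^^^^^^^
AttributeError: 'float' object has no attribute 'round'
```

```bash
sed -i 's/\[1\].round(0))/[1])/' m.py; python3 m.py
```

```text
stand [0.4626 0.0788] area 744.5 854.0752230922226
stand [0.4637 0.0835] area 570.0 668.4560408112593
wide [ 0.4839 -0.2649] area 2764.0 450.3932893348392
wide [ 0.5191 -0.4252] area 601.5 176.72551149921492
tall [0.4108 0.2413] area 2792.0 361.125708167674
tall [0.4109 0.2418] area 498.5 524.7373234289698
small [0.5818 0.1767] area 2699.0 216.64958189765457
small [0.5854 0.1808] area 230.0 253.97134722932242
knob [0.436 0.365]
pot [0.527 0.323]
blk1 [0.45  0.456]
blk2 [0.354 0.357]
rub [0.353 0.137]
bear [ 0.542 -0.384]
jar [0.33  0.537]
tube [0.237 0.268]
tape [ 0.32 -0.33]
tableedgeR [ 0.468 -0.1  ]
edgeL [ 0.485 -0.043]
edgeR side [ 0.46 -0.08  0.  ] [ 0.67  -0.446  0.   ] bear [ 0.542 -0.381  0.03 ]
```

View pics/crop1.png

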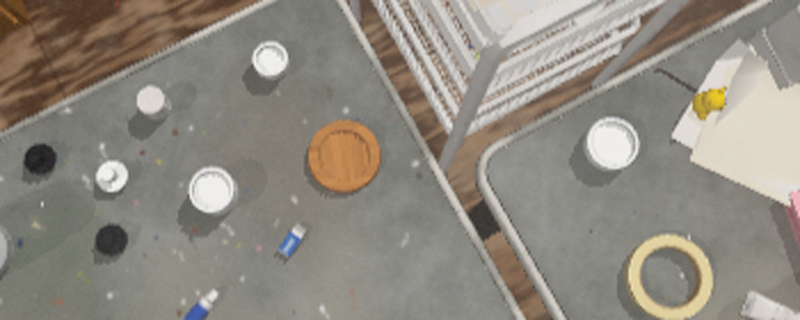

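The crop shows the stand's recess (345,157), tall dish (212,190), small dish (269,60), white lid with knob (112,176), cream pot (150,100), black look-alikes (40,158) and (111,240), and wide dish (612,144). The choice holds. I'll refine the segmentation and get the trolley's height.

```bash
cat > m2.py <<'E'
from m import *
px={'stand':((376,309),(390,333)),'wide':((560,302),(415,240)),'tall':((285,333),(398,388)),'small':((325,244),(308,350)),'lid':((217,323),(364,458))}
prof['lid']=[(10,0),(13.5,9),(20,9),(20,15),(9,15),(9,34)]
for n,(a,b) in px.items():
    for K,T,im,p,th in((Kt,Tt,it,a,165),(Ks,Ts,is_,b,135)):
        c=blob(im,*p,wood=n=='stand',th=th,r=26); o,A=cen(c); g=ray(K,T,*o,.015)
        f=lambda q:cen(hull(K,T,n,*q))[0]-o
        s=least_squares(f,g[:2],x_scale=.01,diff_step=1e-3); print(n,s.x.round(4),'area',A,cen(hull(K,T,n,*s.x))[1])
def tri(a,b):
    r=[]
    for (K,T,p) in((Kt,Tt,a),(Ks,Ts,b)):
        d=T[:3,:3]@np.linalg.inv(K)@[p[0]*S,p[1]*S,1]; d/=np.linalg.norm(d); r.append((T[:3,3],d))
    M=sum(np.eye(3)-np.outer(d,d) for o,d in r); v=sum((np.eye(3)-np.outer(d,d))@o for o,d in r); return np.linalg.solve(M,v)
print('trolley near corner',tri((480,236),(355,243)).round(3),'small rim ctr',tri((325,241),(308,344)).round(3),'wide',tri((559,299),(415,235)).round(3))
E
python3 m2.py
python3 - <<'E'
from h import *
from scipy.spatial.transform import Rotation as R
s=get_state(); print(R.from_rotvec(s['tool_rot']).as_matrix().round(3))
E
```

```text
stand [0.4626 0.0788] area 744.5 854.0752230922226
stand [0.4637 0.0835] area 570.0 668.4560408112593
wide [ 0.4872 -0.2638] area 391.0 449.7366011159029
wide [ 0.4863 -0.2573] area 190.0 223.60855585848913
tall [0.4123 0.2408] area 309.5 360.88103155314457
tall [0.4119 0.2419] area 472.5 524.5170138963731
small [0.5869 0.1792] area 171.5 216.6102926118765
small [0.5855 0.1807] area 222.5 253.88907142344397
lid [0.4287 0.3722] area 137.5 157.78605337277986
lid [0.4296 0.3748] area 219.0 260.2885039104149
trolley near corner [ 0.588 -0.109  0.075] small rim ctr [0.586 0.177 0.029] wide [ 0.487 -0.262  0.027]
[[ 0.418 -0.909 -0.001]
 [-0.909 -0.418  0.001]
 [-0.001  0.    -1.   ]]
```

carry_out:
  motion:
    - [[0.216,0.329,0],1.0]
    - [[0.216,0.329,0],1.0]
    - [[0.216,0.329,0],1.0]
    - [[0.216,0.329,0],1.0]
    - [[0.216,0.329,0],1.0]
    - [[0.216,0.329,0],1.0]
    - [[0.216,0.329,0],1.0]
    - [[0.216,0.329,0],1.0]
    - [[0.216,0.329,0],1.0]
    - [[0.216,0.329,-0.06],1.0]
    - [[0.216,0.329,-0.06],1.0]
    - [[0.216,0.329,-0.06],1.0]
    - [[0.216,0.329,-0.06],1.0]
  grip: -1

```text
time: 1.45
position: [0.4876, -0.2624, 0.1636]
tool_rot: [3.133, -0.221, 0.001]
ft_force: [-0.5, 0.0, -0.5]
grip_width: 0.999
```

```bash
cat > w.py <<'E'
import sys
from m import *
prof['lid']=[(10,0),(13.5,9),(20,9),(20,15),(9,15),(9,34)]
prof['rim_wide']=[(33,30)];prof['rim_tall']=[(28,44)];prof['rim_small']=[(23,30)]
from scipy.spatial.transform import Rotation as R
f,n,x,y=sys.argv[1],sys.argv[2],float(sys.argv[3]),float(sys.argv[4]); z0=float(sys.argv[5]) if len(sys.argv)>5 else 0
im,K,T=snap('wrist',f); s=get_state(); v=im.copy()
g=lambda q:np.int32(hull(K,T,n,q[0],q[1],z0))
p=proj(K,T,[x,y,z0+.015])/S
try:
    c=blob(im,*p,wood=n=='stand',th=150,r=80); o,A=cen(c)
    q=least_squares(lambda q:cen(hull(K,T,n,*q,z0))[0]-o,[x,y],x_scale=.01,diff_step=1e-3).x
    print(n,'fit',q.round(4),'area',A,cen(hull(K,T,n,*q,z0))[1])
    cv2.polylines(v,[g(q)],True,(0,255,0),1)
except Exception as e: print(e)
cv2.polylines(v,[g((x,y))],True,(0,0,255),1)
cv2.imwrite('pics/'+f+'v.png',v)
M=R.from_rotvec(s['tool_rot']).as_matrix()
print('t',s['time'],'tcp',s['position'].round(4),'jaw deg',np.degrees(np.arctan2(M[1,0],M[0,0])).round(1),'F',s['ft_force'].round(2),'w',round(s['grip_width'],3),'q',s['joint_positions'].round(2))
E
python3 w.py w1 wide 0.487 -0.261
```

```text
wide fit [ 0.4848 -0.2625] area 3353.0 3460.4309969713213
t 1.5 tcp [ 0.4881 -0.2626  0.1642] jaw deg -8.1 F [ 0.18 -0.08 -0.12] w 1.0 q [ 0.83  0.18 -0.42  1.76  0.08  1.22  0.24]
```

View pics/w1v.png

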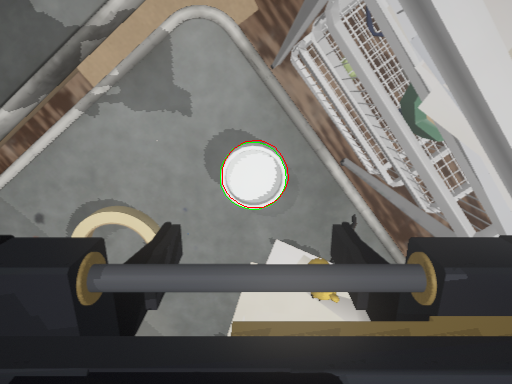

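The wrist view puts the dish at (254,175) with a good fit at (0.485,-0.2625). I'll descend.

carry_out:
  motion:
    - [[-0.003,0,-0.04],0]
    - [[-0.003,0,-0.08],0]
    - [[-0.003,0,-0.12],0]
    - [[-0.003,0,-0.14],0]
    - [[-0.003,0,-0.151],0]
    - [[-0.003,0,-0.151],0]
    - [[-0.003,0,-0.151],0]

```text
time: 2.2
position: [0.4859, -0.2625, 0.0133]
tool_rot: [3.133, -0.22, 0.004]
ft_force: [-0.1, -0.6, 1.5]
grip_width: 1.0
```

carry_out:
  motion:
    - [[0,0,-0.002],0]
    - [[0,0,-0.002],0]
    - [[0,0,-0.002],0]
    - [[0,0,-0.002],0]
    - [[0,0,-0.002],0]
    - [[0,0,-0.002],0]
    - [[0,0,-0.002],0]
    - [[0,0,-0.002],0]
  grip: 1
  squeeze: 25

```text
time: 3.0
position: [0.4848, -0.2618, 0.0101]
tool_rot: [3.133, -0.22, 0.001]
ft_force: [-0.7, -0.1, 5.2]
grip_width: 0.756
```

carry_out:
  motion:
    - [[0,0,0.03],0]
    - [[0,0,0.08],0]
    - [[0,0,0.12],0]
    - [[0,0,0.16],0]
    - [[0,0,0.16],0]
    - [[0,0,0.16],0]

```text
time: 3.6
position: [0.4843, -0.2617, 0.1695]
tool_rot: [3.133, -0.22, 0.001]
ft_force: [-0.9, -0.7, -2.7]
grip_width: 0.748
```

carry_out:
  motion:
    - [[-0.024,0.232,0],0]
    - [[-0.024,0.232,0],0]
    - [[-0.024,0.232,0],0]
    - [[-0.024,0.232,0],0]
    - [[-0.024,0.232,0],0]
    - [[-0.024,0.232,0],0]
    - [[-0.024,0.232,0],0]
    - [[-0.024,0.232,0],0]

```text
time: 4.4
position: [0.4595, -0.0309, 0.1682]
tool_rot: [-3.134, 0.222, 0.004]
ft_force: [0.2, -0.3, -1.2]
grip_width: 0.748
```

```bash
python3 w.py w2 stand 0.463 0.081
```

```text
stand fit [0.4635 0.0775] area 7639.0 8434.558387478104
t 4.45 tcp [ 0.4598 -0.0311  0.1685] jaw deg -8.2 F [ 0.88  0.18 -2.21] w 0.747 q [ 0.64 -0.03 -0.61  1.95 -0.02  1.21 -0.11]
```

View pics/w2v.png

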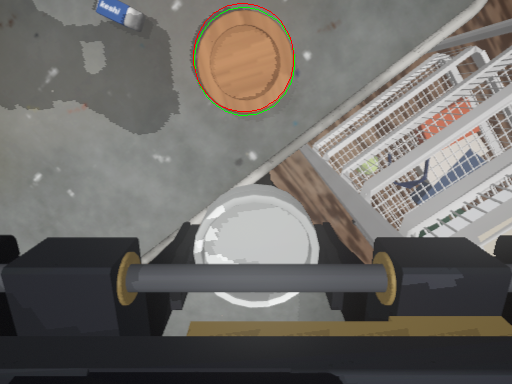

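carry_out:
  motion:
    - [[0.004,0.05,0],0]
    - [[0.004,0.09,0],0]
    - [[0.004,0.109,0],0]
    - [[0.004,0.109,0],0]
    - [[0.004,0.109,-0.04],0]
    - [[0.004,0.109,-0.08],0]
    - [[0.004,0.109,-0.12],0]
    - [[0.004,0.109,-0.135],0]
    - [[0.004,0.109,-0.14],0]
    - [[0.004,0.109,-0.14],0]
    - [[0.004,0.109,-0.14],0]

```text
time: 5.55
position: [0.4657, 0.0787, 0.0306]
tool_rot: [-3.134, 0.222, -0.003]
ft_force: [0.7, 0.4, -1.9]
grip_width: 0.745
```

carry_out:
  motion:
    - [[-0.002,0,-0.006],0]
    - [[-0.002,0,-0.01],0]
    - [[-0.002,0,-0.012],0]
    - [[-0.002,0,-0.0125],0]
    - [[-0.002,0,-0.0125],0]
    - [[-0.002,0,-0.0125],0]

```text
time: 6.15
position: [0.4624, 0.0791, 0.0181]
tool_rot: [3.132, -0.219, -0.0]
ft_force: [-3.3, -0.3, 8.1]
grip_width: 0.75
```

Contact at the expected height. I'll release and lift.

carry_out:
  motion:
    - [[0,0,0],0]
    - [[0,0,0],0]
    - [[0,0,0],0]
    - [[0,0,0],0]
    - [[0,0,0.04],0]
    - [[0,0,0.08],0]
    - [[0,0,0.12],0]
    - [[-0.03,0.05,0.142],0]
    - [[-0.045,0.08,0.142],0]
    - [[-0.045,0.11,0.142],0]
    - [[-0.045,0.11,0.142],0]
    - [[-0.045,0.11,0.142],0]
  grip: -1

```text
time: 7.35
position: [0.4173, 0.1895, 0.159]
tool_rot: [3.134, -0.217, 0.0]
ft_force: [-0.4, -0.8, -0.2]
grip_width: 1.002
```

```bash
python3 w.py w3 tall 0.412 0.241
python3 - <<'E'
from m import *
im,K,T=snap('top','top1')
cv2.imwrite('pics/top1b.png',cv2.resize(im[130:260,90:300],(800,495),interpolation=cv2.INTER_CUBIC))
E
```

```text
tall fit [0.4071 0.2364] area 3475.0 3112.1390973806847
t 7.4 tcp [0.4175 0.1885 0.1588] jaw deg -8.0 F [ 0.49  0.75 -1.06] w 1.0 q [ 0.43 -0.02 -0.89  1.96 -0.02  1.19 -0.59]
```

View pics/w3v.png

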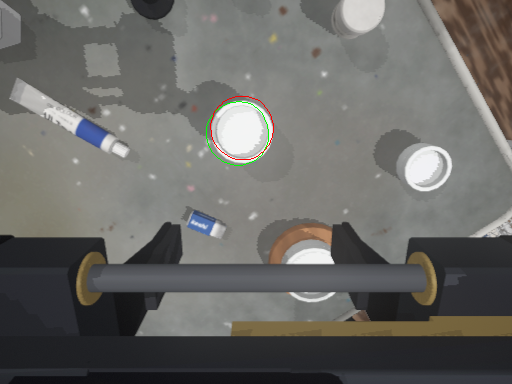

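Red outline (0.412,0.241) matches the tall dish at (241,128). The wide dish sits in the stand at (310,265).

carry_out:
  motion:
    - [[-0.0055,0.03,0],0]
    - [[-0.0055,0.051,0],0]
    - [[-0.0055,0.051,0],0]
    - [[-0.0055,0.051,-0.04],0]
    - [[-0.0055,0.051,-0.08],0]
    - [[-0.0055,0.051,-0.12],0]
    - [[-0.0055,0.051,-0.141],0]
    - [[-0.0055,0.051,-0.141],0]
    - [[-0.0055,0.051,-0.141],0]
    - [[-0.0055,0.051,-0.141],0]

```text
time: 8.45
position: [0.4134, 0.2403, 0.0195]
tool_rot: [-3.133, 0.222, -0.004]
ft_force: [0.5, 0.6, 0.4]
grip_width: 0.998
```

carry_out:
  motion:
    - [[0,0,0],0]
    - [[0,0,0],0]
    - [[0,0,0],0]
    - [[0,0,0],0]
    - [[0,0,0],0]
    - [[0,0,0],0]
    - [[0,0,0],0]
    - [[0,0,0],0]
  grip: 1

```text
time: 9.25
position: [0.4119, 0.2403, 0.0182]
tool_rot: [3.134, -0.22, 0.0]
ft_force: [-0.8, -1.0, 3.4]
grip_width: 0.639
```

carry_out:
  motion:
    - [[0,0,0.04],0]
    - [[0,0,0.08],0]
    - [[0,0,0.12],0]
    - [[0,0,0.16],0]
    - [[0,-0.03,0.18],0]
    - [[0,-0.05,0.18],0]
    - [[0,-0.05,0.18],0]

```text
time: 9.95
position: [0.4126, 0.1871, 0.1982]
tool_rot: [3.131, -0.227, 0.003]
ft_force: [0.3, -0.2, -2.5]
grip_width: 0.637
```

Run:
```python
from m import *
im,K,T=snap('top','top2')
cv2.imwrite('pics/top2b.png',cv2.resize(im[140:260,150:290],(700,600),interpolation=cv2.INTER_CUBIC))
```

```text
(no output)
```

View pics/top2b.png

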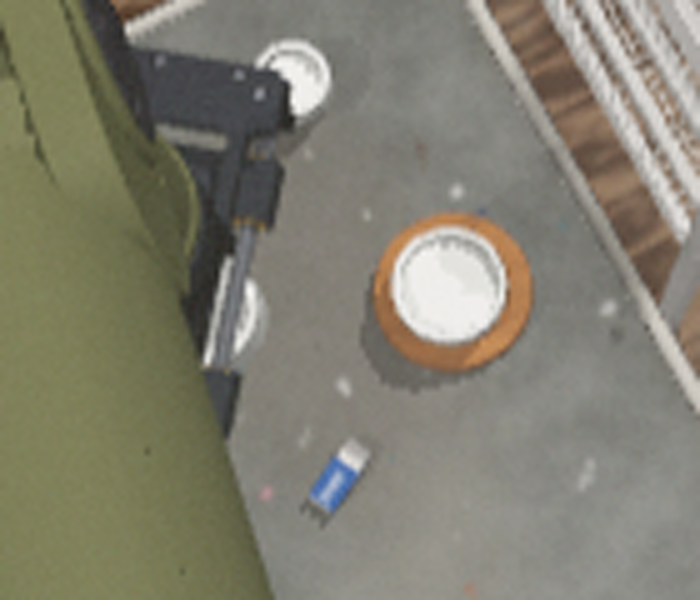

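The top crop shows the wide dish's rim centred at (449,285) on the stand at (454,292).

Run:
```python
from m import *
im,K,T=load('top2')
c=blob(im,(449/5+150)/S,(285/5+140)/S,th=165,r=16); o,A=cen(c)
print(least_squares(lambda q:cen(hull(K,T,'wide',*q,.008))[0]-o,[.46,.08],x_scale=.01,diff_step=1e-3).x,A)
print('rim',ray(K,T,449/5+150,285/5+140,.038),'stand',ray(K,T,454/5+150,292/5+140,.014))
s=get_state();print(s['position'].round(4))
```

```text
[0.46297563 0.08015854] 406.5
rim [0.45980905 0.07818624 0.038     ] stand [0.46023708 0.07638373 0.014     ]
[0.412  0.189  0.1978]
```

carry_out:
  motion:
    - [[0.02,-0.04,0],0]
    - [[0.04,-0.08,0],0]
    - [[0.05,-0.11,0],0]
    - [[0.05,-0.11,0],0]
    - [[0.05,-0.11,-0.04],0]
    - [[0.05,-0.11,-0.08],0]
    - [[0.05,-0.11,-0.12],0]
    - [[0.05,-0.11,-0.138],0]
    - [[0.05,-0.11,-0.138],0]
    - [[0.05,-0.11,-0.138],0]

```text
time: 11.0
position: [0.4618, 0.0819, 0.0602]
tool_rot: [-3.133, 0.217, 0.001]
ft_force: [0.8, 0.1, -0.5]
grip_width: 0.639
```

carry_out:
  motion:
    - [[0,-0.003,-0.006],0]
    - [[0,-0.003,-0.009],0]
    - [[0,-0.003,-0.011],0]
    - [[0,-0.003,-0.012],0]
    - [[0,-0.003,-0.0125],0]
    - [[0,-0.003,-0.0125],0]

```text
time: 11.6
position: [0.4622, 0.0773, 0.0482]
tool_rot: [3.133, -0.22, 0.001]
ft_force: [-1.9, -0.6, 4.7]
grip_width: 0.637
```

carry_out:
  motion:
    - [[0,0,0],0]
    - [[0,0,0],0]
    - [[0,0,0],0]
    - [[0,0,0],0]
    - [[0,0,0.04],0]
    - [[0,0,0.08],0]
    - [[0,0,0.11],0]
    - [[0.04,0.02,0.11],0]
    - [[0.08,0.04,0.11],0]
    - [[0.12,0.05,0.11],0]
    - [[0.12,0.05,0.11],0]
    - [[0.12,0.05,0.11],0]
  grip: -1

```text
time: 12.8
position: [0.5816, 0.1278, 0.1563]
tool_rot: [-3.133, 0.219, 0.005]
ft_force: [-0.5, -0.4, -0.1]
grip_width: 1.0
```

```bash
python3 w.py w4 small 0.586 0.180
```

```text
small fit [0.5846 0.1768] area 1925.0 1955.9846565588377
t 12.85 tcp [0.581  0.1276 0.1569] jaw deg -8.0 F [-0.22 -0.69  0.01] w 1.001 q [ 0.42  0.35 -0.83  1.65  0.27  1.25 -0.6 ]
```

View pics/w4v.png

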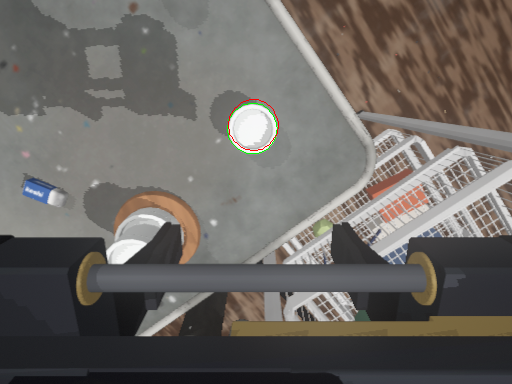

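The fit is good on the small dish at (253,126): (0.5846,0.1768).

carry_out:
  motion:
    - [[0.0035,0.03,0],0]
    - [[0.0035,0.05,0],0]
    - [[0.0035,0.05,0],0]
    - [[0.0035,0.05,-0.04],0]
    - [[0.0035,0.05,-0.08],0]
    - [[0.0035,0.05,-0.12],0]
    - [[0.0035,0.05,-0.14],0]
    - [[0.0035,0.05,-0.145],0]
    - [[0.0035,0.05,-0.145],0]
    - [[0.0035,0.05,-0.145],0]
    - [[0.0035,0.05,-0.145],0]

```text
time: 13.95
position: [0.5867, 0.1775, 0.0146]
tool_rot: [-3.133, 0.22, -0.005]
ft_force: [0.2, -0.9, -0.3]
grip_width: 1.003
```

carry_out:
  motion:
    - [[0,0,0],0]
    - [[0,0,0],0]
    - [[0,0,0],0]
    - [[0,0,0],0]
    - [[0,0,0],0]
    - [[0,0,0],0]
    - [[0,0,0],0]
    - [[0,0,0],0]
    - [[0,0,0],0]
    - [[0,0,0],0]
  grip: 1

```text
time: 14.95
position: [0.5853, 0.1774, 0.0125]
tool_rot: [-3.134, 0.22, 0.0]
ft_force: [-0.7, 0.3, -1.6]
grip_width: 0.521
```

carry_out:
  motion:
    - [[0,0,0.04],0]
    - [[0,0,0.08],0]
    - [[0,0,0.12],0]
    - [[0,0,0.16],0]
    - [[0,0,0.16],0]
    - [[0,0,0.16],0]

```text
time: 15.55
position: [0.5859, 0.1774, 0.1735]
tool_rot: [3.134, -0.22, 0.003]
ft_force: [-0.8, 0.3, -1.0]
grip_width: 0.525
```

Run:
```python
from m import *
im,K,T=snap('top','top3')
p=proj(K,T,[.4625,.078,.074]); u,v=np.int32(p); print(p)
cv2.imwrite('pics/top3b.png',cv2.resize(im[v-40:v+40,u-50:u+50],(700,560),interpolation=cv2.INTER_CUBIC))
c=blob(im,*(p/S),th=165,r=20); o,A=cen(c); print(A,o)
rim=proj(K,T,[.4625,.078,.074])
print(get_state()['position'])
```

```text
[239.30509971 193.6130312 ]Traceback (most recent call last):
  File "<stdin>", line 5, in <module>
  File "m.py", line 11, in blob
    i=min(range(1,n),key=lambda i:np.hypot(*(c[i]-[u,v]))-0.1*st[i,4])
ValueError: min() iterable argument is empty
```

View pics/top3b.png

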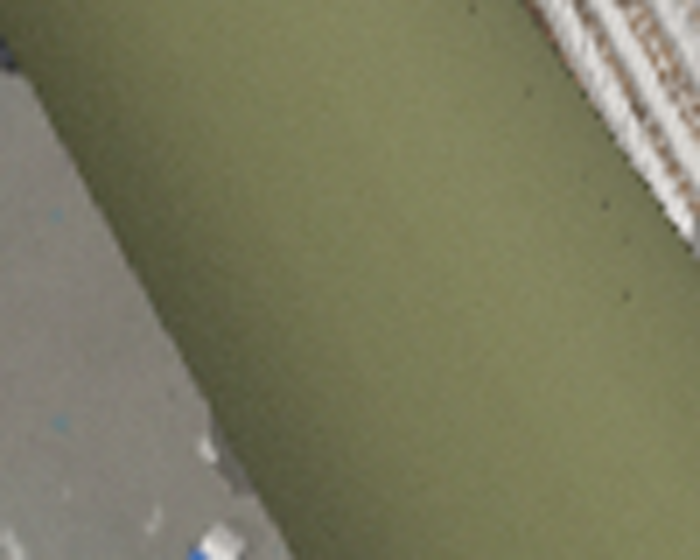

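The arm hides the stack from the top camera, so I'll check it with the wrist camera on the way. The grip width of 45.7 mm confirms the small dish.

carry_out:
  motion:
    - [[-0.12,-0.187,0.02],0]
    - [[-0.12,-0.187,0.02],0]
    - [[-0.12,-0.187,0.02],0]
    - [[-0.12,-0.187,0.02],0]
    - [[-0.12,-0.187,0.02],0]
    - [[-0.12,-0.187,0.02],0]
    - [[-0.12,-0.187,0.02],0]
    - [[-0.12,-0.187,0.02],0]
    - [[-0.12,-0.187,0.02],0]

```text
time: 16.5
position: [0.4656, -0.0081, 0.192]
tool_rot: [-3.133, 0.215, 0.001]
ft_force: [-0.9, -0.7, 0.1]
grip_width: 0.522
```

```bash
python3 w.py w5 rim_tall 0.4622 0.0775 0.03
```

```text
rim_tall fit [0.4634 0.0773] area 3843.5 3407.5685064764693
t 16.55 tcp [ 0.4656 -0.0083  0.1922] jaw deg -7.9 F [-0.4  -0.93 -1.79] w 0.526 q [ 0.78 -0.04 -0.79  1.91 -0.03  1.26 -0.14]
```

View pics/w5v.png

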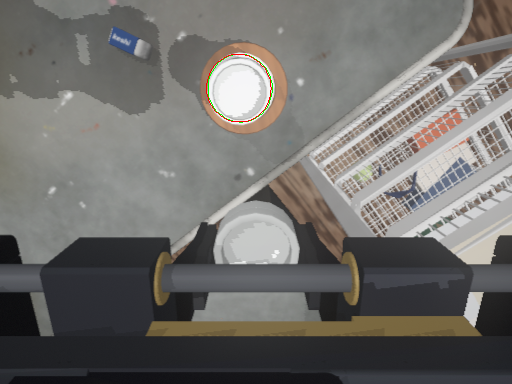

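The tall dish's rim at (240,88) matches the predicted circle, so it is seated and centred. I'll place the small dish.

carry_out:
  motion:
    - [[-0.003,0.04,0],0]
    - [[-0.003,0.07,0],0]
    - [[-0.003,0.086,0],0]
    - [[-0.003,0.086,0],0]
    - [[-0.003,0.086,-0.04],0]
    - [[-0.003,0.086,-0.07],0]
    - [[-0.003,0.086,-0.09],0]
    - [[-0.003,0.086,-0.1],0]
    - [[-0.003,0.086,-0.102],0]
    - [[-0.003,0.086,-0.102],0]
    - [[-0.003,0.086,-0.102],0]

```text
time: 17.65
position: [0.4634, 0.0763, 0.0917]
tool_rot: [3.134, -0.22, 0.003]
ft_force: [0.3, 0.6, 0.5]
grip_width: 0.522
```

carry_out:
  motion:
    - [[0,0.001,-0.006],0]
    - [[0,0.001,-0.009],0]
    - [[0,0.001,-0.012],0]
    - [[0,0.001,-0.0135],0]
    - [[0,0.001,-0.0135],0]
    - [[0,0.001,-0.0135],0]

```text
time: 18.25
position: [0.4626, 0.0774, 0.0783]
tool_rot: [3.133, -0.22, -0.0]
ft_force: [-4.3, -0.6, 11.5]
grip_width: 0.523
```

carry_out:
  motion:
    - [[0,0,0],0]
    - [[0,0,0],0]
    - [[0,0,0],0]
    - [[0,0,0],0]
    - [[0,0,0.04],0]
    - [[0,0,0.08],0]
    - [[0,0,0.09],0]
    - [[-0.033,0.243,0.09],0]
    - [[-0.033,0.243,0.09],0]
    - [[-0.033,0.243,0.09],0]
    - [[-0.033,0.243,0.09],0]
    - [[-0.033,0.243,0.09],0]
    - [[-0.033,0.243,0.09],0]
    - [[-0.033,0.243,0.09],0]
    - [[-0.033,0.243,0.09],0]
    - [[-0.033,0.243,0.09],0]
  grip: -1

```text
time: 19.85
position: [0.4303, 0.3183, 0.1667]
tool_rot: [3.132, -0.225, 0.001]
ft_force: [-0.3, 0.2, 0.2]
grip_width: 1.002
```

```bash
python3 w.py w6 lid 0.429 0.373
```

```text
lid fit [0.4378 0.3762] area 1905.0 1285.8202912397683
t 19.9 tcp [0.4304 0.3185 0.1669] jaw deg -8.2 F [ 0.48  0.87 -0.05] w 1.001 q [ 0.28  0.26 -1.09  1.78  0.25  1.25 -1.02]
```

View pics/w6v.png

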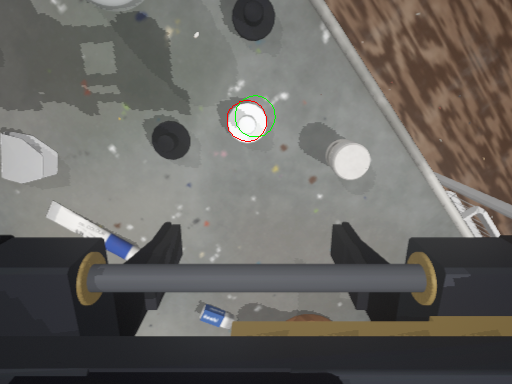

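The red outline (0.429,0.373) fits the white lid at (246,121). The black look-alike at (171,140) is close, so I'll go in with the jaws half open.

carry_out:
  motion:
    - [[-0.0015,0.03,0],0]
    - [[-0.0015,0.054,0],0]
    - [[-0.0015,0.054,0],0]
    - [[-0.0015,0.054,-0.03],0]
    - [[-0.0015,0.054,-0.06],0]
    - [[-0.0015,0.054,-0.09],0]
    - [[-0.0015,0.054,-0.12],0]
    - [[-0.0015,0.054,-0.14],0]
    - [[-0.0015,0.054,-0.148],0]
    - [[-0.0015,0.054,-0.148],0]
    - [[-0.0015,0.054,-0.148],0]
    - [[-0.0015,0.054,-0.148],0]
  grip: 0

```text
time: 21.1
position: [0.4289, 0.3748, 0.0205]
tool_rot: [-3.133, 0.22, -0.003]
ft_force: [0.2, -0.8, 0.0]
grip_width: 0.502
```

carry_out:
  motion:
    - [[0,0,0],0]
    - [[0,0,0],0]
    - [[0,0,0],0]
    - [[0,0,0],0]
    - [[0,0,0],0]
    - [[0,0,0],0]
    - [[0,0,0],0]
    - [[0,0,0],0]
  grip: 1

```text
time: 21.9
position: [0.428, 0.3744, 0.0191]
tool_rot: [-3.134, 0.22, -0.0]
ft_force: [1.0, -0.7, 1.1]
grip_width: 0.199
```

carry_out:
  motion:
    - [[0,0,0.04],0]
    - [[0,0,0.08],0]
    - [[0,0,0.12],0]
    - [[0,0,0.16],0]
    - [[0,0,0.19],0]
    - [[0,0,0.19],0]
    - [[0,0,0.19],0]

```text
time: 22.6
position: [0.428, 0.3743, 0.2092]
tool_rot: [3.134, -0.22, 0.001]
ft_force: [0.4, 0.2, -1.6]
grip_width: 0.196
```

carry_out:
  motion:
    - [[0.036,-0.385,0],0]
    - [[0.036,-0.385,0],0]
    - [[0.036,-0.385,0],0]
    - [[0.036,-0.385,0],0]
    - [[0.036,-0.385,0],0]
    - [[0.036,-0.385,0],0]
    - [[0.036,-0.385,0],0]
    - [[0.036,-0.385,0],0]
    - [[0.036,-0.385,0],0]
    - [[0.036,-0.385,0],0]
    - [[0.036,-0.385,0],0]
    - [[0.036,-0.385,0],0]

```text
time: 23.8
position: [0.4636, -0.009, 0.2086]
tool_rot: [-3.134, 0.215, 0.001]
ft_force: [0.8, 0.6, -1.0]
grip_width: 0.196
```

```bash
python3 w.py w7 rim_small 0.4625 0.0775 0.066
```

```text
rim_small fit [0.4641 0.077 ] area 3454.5 2400.822503164294
t 23.85 tcp [ 0.4637 -0.0092  0.2088] jaw deg -7.9 F [-0.1   0.08 -1.2 ] w 0.193 q [ 0.86 -0.06 -0.85  1.89 -0.05  1.3  -0.12]
```

View pics/w7v.png

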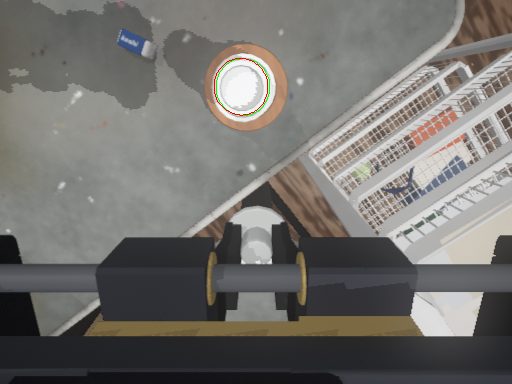

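The stack is concentric around (241,87) and the lid is held upright. I'll place the lid.

carry_out:
  motion:
    - [[-0.001,0.04,0],0]
    - [[-0.001,0.07,0],0]
    - [[-0.001,0.0875,0],0]
    - [[-0.001,0.0875,0],0]
    - [[-0.001,0.0875,-0.03],0]
    - [[-0.001,0.0875,-0.06],0]
    - [[-0.001,0.0875,-0.08],0]
    - [[-0.001,0.0875,-0.089],0]
    - [[-0.001,0.0875,-0.089],0]
    - [[-0.001,0.0875,-0.089],0]

```text
time: 24.85
position: [0.4636, 0.0767, 0.1209]
tool_rot: [-3.134, 0.22, -0.002]
ft_force: [0.6, -0.2, 0.4]
grip_width: 0.198
```

carry_out:
  motion:
    - [[0,0,-0.005],0]
    - [[0,0,-0.008],0]
    - [[0,0,-0.011],0]
    - [[0,0,-0.012],0]
    - [[0,0,-0.012],0]
    - [[0,0,-0.012],0]

```text
time: 25.45
position: [0.463, 0.0769, 0.1082]
tool_rot: [3.134, -0.22, 0.0]
ft_force: [-1.1, -0.1, -0.5]
grip_width: 0.199
```

Not quite in contact yet (z 0.1082, expected 0.107).

carry_out:
  motion:
    - [[0,0,-0.001],0]
    - [[0,0,-0.0015],0]
    - [[0,0,-0.0015],0]
    - [[0,0,-0.0015],0]

```text
time: 25.85
position: [0.4633, 0.0769, 0.107]
tool_rot: [3.134, -0.22, 0.001]
ft_force: [-0.4, 1.1, 5.4]
grip_width: 0.197
```

Contact at 5.4 N and the expected height. I'll release, lift and back away so both cameras can see.

carry_out:
  motion:
    - [[0,0,0],0]
    - [[0,0,0],0]
    - [[0,0,0],0]
    - [[0,0,0],0]
    - [[0,0,0.04],0]
    - [[0,0,0.08],0]
    - [[0,0,0.11],0]
    - [[0,-0.3,0.11],0]
    - [[0,-0.3,0.11],0]
    - [[0,-0.3,0.11],0]
    - [[0,-0.3,0.11],0]
    - [[0,-0.3,0.11],0]
    - [[0,-0.3,0.11],0]
    - [[0,-0.3,0.11],0]
    - [[0,-0.3,0.11],0]
    - [[0,-0.3,0.11],0]
  grip: -0.2

```text
time: 27.45
position: [0.4632, -0.2215, 0.2164]
tool_rot: [-3.133, 0.217, 0.0]
ft_force: [0.5, 1.4, 0.0]
grip_width: 0.598
```

Run:
```python
from m import *
prof['lid']=[(10,0),(13.5,9),(20,9),(20,15),(9,15),(9,34)]
vs=[]
for n in('side','top'):
    im,K,T=snap(n,n+'9'); u,v=np.int32(proj(K,T,[.4627,.0775,.06])); f=7
    c=im[v-40:v+40,u-28:u+28]; c=cv2.resize(c,None,fx=f,fy=f,interpolation=cv2.INTER_CUBIC)
    for nm,z,ring in(('stand',0,(48,14)),('wide',.008,(33,30)),('tall',.030,(28,44)),('small',.066,(23,30)),('lid',.088,(20,15)),('lid',.088,(9,34))):
        a=np.linspace(0,6.283,40); P=[(proj(K,T,[.4627+ring[0]/1e3*np.cos(t),.0775+ring[0]/1e3*np.sin(t),z+ring[1]/1e3])-[u-28,v-40]+.5)*f for t in a]
        cv2.polylines(c,[np.int32(P)],True,(0,0,255),1)
    vs.append(c)
cv2.imwrite('pics/fin.png',np.hstack(vs)); print(vs[0].shape,get_state()['position'])
```

```text
(560, 392, 3) [ 0.46337179 -0.22130438  0.21671628]
```

View pics/fin.png

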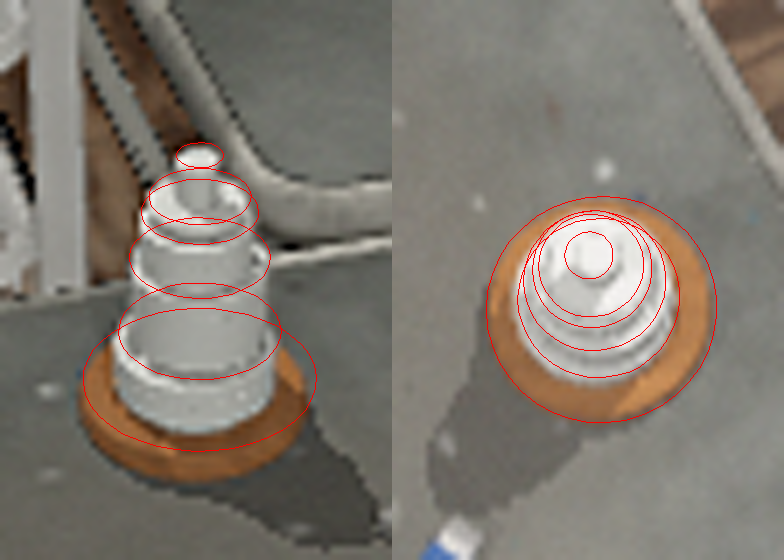

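Both views show the stack upright with all four pieces. The knob is at (200,157) in the side view and (589,255) in the top view, on the predicted rings. The stand and wide rim are about 1 raw px left of prediction in the side view, roughly 2 mm, well within tolerance.

```bash
python3 -c "
from bench import ticket; print(ticket.close_job())"
```

```text
the job is handed in; nothing more can be done
None
```

The set is stacked on the stand in the order you asked: wide dish, tall dish, small dish, lid. I handed it in at about 27.5 s of the 99 s allowed. The hand-in gives no verdict.

- **Seating:** Each piece met resistance within about 0.5 mm of the height expected for a fully home foot, with contact forces of 5 to 12 N.
- **Final views:** The last side and top pictures show the stack upright, with every rim within about 2 to 3 mm of where it should be. The limit is 10 mm.
- **Disagreement:** The side camera read about 5 mm higher in y than the top and wrist cameras for the stand and wide dish, and 1 to 3 mm for the other pieces. I relied on top and wrist for those two. In the last side view the lower part of the stack still sits about 2 mm left of prediction, while the top view shows no such shift.
- **Failed check:** One top-camera check of the stack was blocked by the arm, so I used the wrist camera instead.
- **Bystanders:** The gripper never went near the paint pot, eraser or bear. I did not re-measure their positions at the end.

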